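Stamp a label blank with one turn of the flywheel press

ROBOT

A 6-joint arm with a two-finger parallel gripper is mounted at the origin on the work surface; the furniture and walls round the work are solid. World frame = base frame: x ahead of the robot, y to its left, z up, the work surface at z = 0. Lengths are in m, angles in degrees, forces in N, time in s.
With the tool pointing down it reaches from about 0.4 to 0.925 m from the base axis. Payload 12.5 kg.
Tool frame: the origin (TCP) lies on the front face of the gripper's body, between the roots of the fingers; the fingertips stand 78 mm ahead of it and the grasp point (between the pads) lies 59 mm ahead of it; z points along the fingers, y is the line along which they close (so a half turn about z gives the same grasp; the last joint's range is limited). The gripper opens to 95 mm and grips with 3 to 60 N. Pads are 20 mm wide; open, the fingers measure 119 mm over their backs; the gripper's body (75 mm by 180 mm) begins 59 mm behind the grasp point.
Start: joints at [59.611, 28.126, 89.318, -0, 62.55, -6.05], TCP at [0.258, 0.569, 0.292] pointing down, gripper open.
Joint ranges: [-177.58, 177.58], [-47.91, 125.51], [2.72, 160], [-65.01, 245.01], [3.68, 167.84], [-153.87, 153.87]. Speed limits (degrees/s): [127.2, 127.2, 159.86, 180, 180, 180].

INTERFACE

Orientations are given as [roll, pitch, yaw] about the fixed x, y, z axes, in that order (R = Rz(yaw) Ry(pitch) Rx(roll)).
In Python, from workcell import robot gives the robot as it stands.
- The arm moves only by the tool move_arm, never from a script. Its argument "moves" is a list of rows, each an object of numbers: "dx", "dy", "dz": the shift along the tool's x, y, z normalised to -1 to 1, where 1 is 0.1 m; "roll": the turn about the tool's z normalised to -1 to 1, where 1 is 90 degrees; "grip": the closure, from 0 (fully open) to 1 (shut). In form: [{"dx": .., "dy": .., "dz": .., "roll": .., "grip": ..}, ...]. A call has 1 to 12 rows; each row is the pose to reach, as a shift and turn from the pose commanded when the call began, along the tool's axes at that moment; what a row does not reach only later rows make up. A row lasts 1/10 s, in which the tool goes at most 50 mm and 8.59 degrees, less where a joint would pass 70% of its speed; a pose out of reach is approached as far as the arm can. A call with a number of a shift or a turn outside -1 to 1 is refused whole. A call with a gripper value outside its range is refused whole. The fingers move at their own pace and stop on an object; "grip_force" is the grip in N (left out, the last holds). Time passes only in rows, so rows that repeat a pose let the fingers close. It gives the time, the measured TCP pose, the force, the opening and the grip force at its end, in the units of the state.
- robot.sense(): the state, without advancing time (a new reading comes with each control period).
- robot.capture(name): name is "scene" or "top"; returns the picture (384x512x3 uint8, red, green, blue); there is no depth.
- robot.camera_info(name): a dict with "fx", "fy", "cx", "cy" (pixels), "dist" ([k1, k2, p1, p2, k3] as OpenCV has them; the pictures are not rectified), "R" (3x3) and "t" (3): a world point X has camera coordinates R X + t. Camera axes: x right, y down, z forward; pixel columns grow to the right and rows downward; lengths in m; the calibration is good to about 2 mm. A picture is of the moment at which its call begins. camera_info takes no time and is no camera call.
- robot.job_done(): hands the job in; it is judged then, once.
Trained networks look in the newest picture that a camera, given by its name, has taken for a name from the list of things; names that differ only in an ending like _2 or _b are one class to them, and where a whole thing is asked for, a point or a joint stands for the part that bears it (a point fixed in the world has none). Each returns a list of dicts, best first, with "score" (0 to 1); they miss things now and then, are a little off and sometimes report something else, mostly with a low value. They report only what shows in the picture. A call takes as long as a camera call. They do not tell look-alikes from the thing itself.
- robot.search_frame(camera, thing): "bbox" ([left, top, right, bottom] in pixels, round what is visible of it).
The state is a dict: "clock": time; "joint_positions": joint angles; "qd": joint speeds; "joint_torque": joint torques, N m; "tcp_pos": TCP position; "orientation": TCP orientation; "force": force on the tool from outside, world axes, zero at the start; "ft_torque": the same for the moment, N m; "width": finger opening in m; "gripper_force": force on a finger pad.
Only numpy, scipy, OpenCV 4.12 (cv2) and the standard library are available. Lean on these libraries where they do the work, as an engineer would, in place of code of your own. Each camera call takes 0.05 s, during which the arm holds its last target. There are 200 camera calls.

TASK

Slide the aluminium carrier along the slideway under the press head until it is fully home against the hidden back stop, feeling for the stop gently (15 N at most), and let go of it so that it stays there. Then turn the flywheel by its crank handle clockwise, as seen from above, through exactly one revolution without stopping it short, overrunning or spinning it, so that the punch comes down on the blank once and the handle is back at the index finger, and let go. Leave the things around the press where they are.

Things in the scene. Friction and masses are not known exactly. Their poses are not given: they have to be found in the camera images.
- press: Fixed grey bench press. Origin: on the table under the punch axis; x = feed direction into the throat, z up. Dark base x -165 to +110, y +-50 mm, its top (slideway) 14 mm up. Two guide rails 10 mm high, 54 mm apart inside, x -165 to +20. Head x -25 to +105, y +-39, z 62 to 100. Column from x = 45. Small upright steel index finger at the head's front.
- wheel_axis (a point): Point on the upright flywheel axis, 45 mm behind (+x of press) the press origin and 115 mm above the table, at mid height of the rim. The spoked wheel is 132 mm across, its top 121 mm above the table.
- flywheel (a joint): Flywheel angle, rad: 0 with the handle at the front (-x of press, by the index finger) and the ram up; grows clockwise seen from above. Starts within 0.05 of 0. One turn, 6.283, drives the punch down once (lowest at 3.14) and up. A return spring resists the first half (with friction up to about 8 N at the handle) and helps the second. No stop after one turn.
- handle_mid (a point): Grip point of the crank handle: black upright round handle, 18 mm diameter, 45 mm tall, free to spin on its own pin, so a hand that holds it need not turn. It stands 47 mm from the flywheel axis; this point is on the handle's axis, 151 mm above the table, 17 mm below its top.
- carrier: Loose aluminium carrier 124 x 51 x 14 mm, 0.2 to 0.33 kg, in the slideway (1.5 mm play each side). Origin: underside centre; +x into the press. Front face at x = +62 mm. Upright fin to hold it by: centre x = -46, 30 mm along x, 14 mm across y, z from 14 to 51 mm. Thin steel label blank fixed on top near the front. Sliding friction 1 to 4 N.
- back_stop: Fixed dark block in the throat, hidden under the head; origin at its underside centre, 38 mm behind (+x) the press origin. It carries a rigid steel nose set to an unknown, unreported depth: the face that the carrier meets lies anywhere from x = 6 to 18 mm in the press frame. It does not yield.
- seat_pin (a joint): Part-present sensing pin in the stop's nose, in m: 0 when free, standing 5 mm out of the nose face; 0.005 when pressed flush, that is when the carrier is fully home. Its spring is very weak (under 0.1 N).
- punch: Round dark steel punch, 16 mm diameter, on a spring under the ram; origin at the centre of its lower face, 36 mm above the table when up. At the bottom of the stroke it presses on the carrier's blank with about 10 N.
- eraser: White eraser 22 x 56 x 12 mm, bystander; origin underside centre.
- wax_block: Yellowish wax block 56 x 38 x 20 mm, bystander; origin underside centre.
- thread_spool: Spool of thread, 34 mm across, 46 mm tall, bystander; origin underside centre.
- tape_roll: Roll of paper tape lying flat, 90 mm across, 19 mm high, bystander; origin underside centre.
Not all that is in view belongs to the job. What is shaped like the carrier but green or red is not meant.

How it is judged:
By the outcome, as a careful person would: the job done as asked, in the order asked, and still so for the second after the job is handed in, with the robot touching nothing.
It also fails if it takes over 72 s, if anything falls off the work surface, if the arm or the gripper's body presses on something with over 40 N, if the wrist force passes 120 N, or if a joint passes its speed limit or range.

## Working session

There is one attempt and no reset: what is moved stays moved. The work goes in short steps, Python scripts to look and compute and a tool call to move; the robot and the scene stay as the last step left them, time stands still between calls to the robot, and variables do not carry over. Pictures are saved under pics/ and viewed, at most 10 in all, crops included, and the job is handed in when it is done.

Besides the shell and the picture viewer there is one more tool, called after "Request:" as name(argument=value, ...) on one line, values as JSON. move_arm: Moves the arm, as the interface text tells. Its arguments: {"type":"object","properties":{"moves":{"type":"array"},"grip_force":{"type":"number"}},"required":["moves"]}

```bash
mkdir -p pics; python3 - <<'E'
from workcell import robot
import cv2
for c in ("scene","top"):
    im=robot.capture(c); cv2.imwrite(f"pics/{c}0.png",im[:,:,::-1])
    i=robot.camera_info(c); print(c,{k:(v if not hasattr(v,'round') else v.round(4).tolist()) for k,v in i.items()})
    for t in ("press","flywheel","handle_mid","carrier","punch","thread_spool","tape_roll","wax_block","eraser"):
        print(t,[( [round(x) for x in d['bbox']],round(d['score'],2)) for d in robot.search_frame(c,t)[:3]])
print(robot.sense())
E
```

```text
scene {'fx': 449.52671097251226, 'fy': 449.52671097251226, 'cx': 245.5055679080269, 'cy': 196.02657805330514, 'dist': [0.0354, 0.0, 0.0, 0.0, 0.0], 'R': [[0.7738, -0.6331, 0.0222], [-0.4082, -0.5251, -0.7467], [0.4844, 0.5687, -0.6648]], 't': [-0.3303, 0.3206, 1.1471]}
press [([226, 152, 302, 239], 0.72)]
flywheel [([245, 193, 251, 197], 0.68), ([232, 157, 267, 186], 0.55)]
handle_mid [([260, 161, 265, 176], 0.48)]
carrier [([242, 294, 268, 338], 0.93), ([298, 236, 329, 279], 0.8), ([261, 202, 300, 229], 0.69)]
punch [([180, 198, 191, 215], 0.68)]
thread_spool [([341, 285, 355, 303], 0.6)]
tape_roll [([184, 161, 212, 184], 0.92)]
wax_block [([179, 195, 191, 214], 0.44)]
eraser [([294, 293, 313, 302], 0.55), ([226, 154, 302, 237], 0.4)]
top {'fx': 383.5371004218851, 'fy': 383.5371004218851, 'cx': 251.7838113742827, 'cy': 186.95354821368642, 'dist': [-0.0048, 0.0, 0.0, 0.0, 0.0], 'R': [[0.0154, -0.9999, 0.0015], [-0.9981, -0.0154, -0.0594], [0.0594, -0.0006, -0.9982]], 't': [0.0213, 0.462, 1.1238]}
press [([175, 114, 278, 166], 0.98)]
flywheel [([172, 117, 226, 164], 0.59)]
handle_mid 
[... 345 characters left out ...]
, 207], 0.64)]
{'clock': 1.0, 'joint_positions': array([ 5.96095117e+01,  2.81268486e+01,  8.93193480e+01,  2.85357620e-03,
        6.25497311e+01, -6.04972434e+00]), 'qd': array([-0.11404906, -0.05012368,  0.0085821 , -0.0286751 , -0.0175376 ,
       -0.01546228]), 'joint_torque': array([-2.28402321e-03, -6.12475562e+01, -2.58434808e+01,  6.92737685e-02,
        4.45737911e-02, -5.41554556e-06]), 'tcp_pos': array([0.25756859, 0.56946437, 0.29225138]), 'orientation': array([ 1.79995684e+02, -2.08910577e-03,  1.55657921e+02]), 'force': array([ 0.41885816, -0.72965318, -0.24758738]), 'ft_torque': array([-0.02115937,  0.05148606,  0.00242641]), 'gripper_force': 0.0, 'width': 0.0947860183442093}
```

View pics/scene0.png

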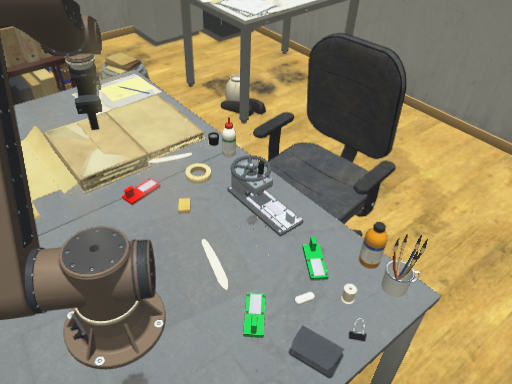

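View pics/top0.png

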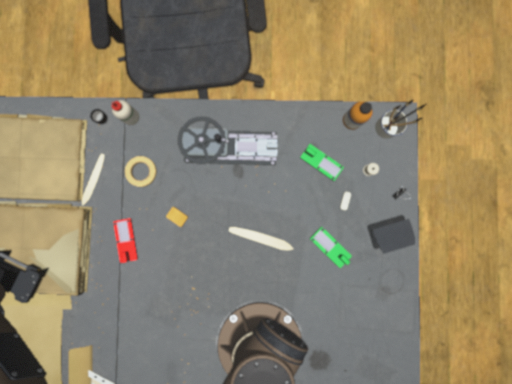

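The press lies with its wheel at top px (203,139) and slideway reaching to about (278,147). In the scene view it runs from (250,170) to (300,225). I'll zoom in on both.

```bash
python3 - <<'E'
import cv2
a=cv2.imread("pics/top0.png")[108:173,170:286]; cv2.imwrite("pics/topc.png",cv2.resize(a,None,fx=6.8,fy=6.8,interpolation=cv2.INTER_CUBIC))
a=cv2.imread("pics/scene0.png")[150:240,222:308]; cv2.imwrite("pics/scenec.png",cv2.resize(a,None,fx=6.5,fy=6.5,interpolation=cv2.INTER_CUBIC))
E
```

```text
(no output)
```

View pics/topc.png

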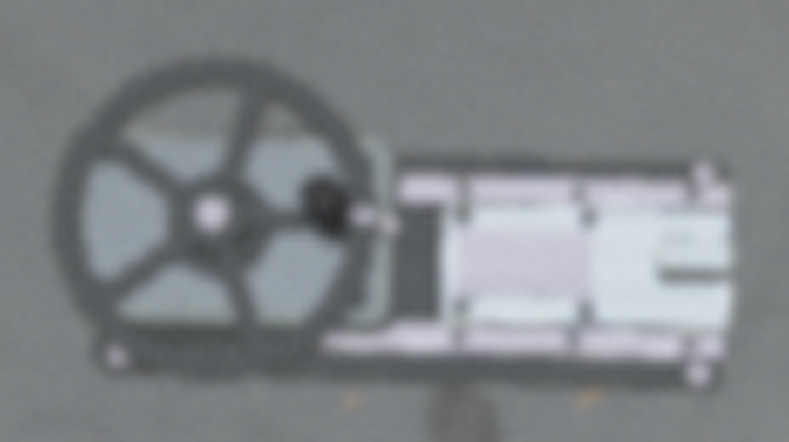

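View pics/scenec.png

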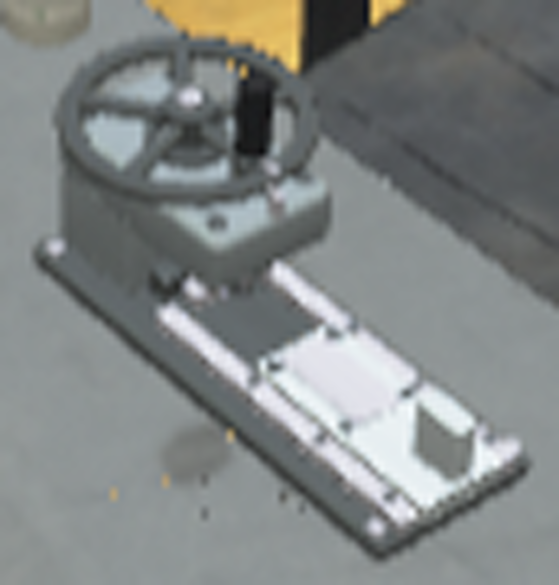

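```bash
cat > h.py <<'E'
from workcell import robot
import numpy as np, cv2
from scipy.optimize import least_squares
C={c:robot.camera_info(c) for c in("scene","top")}
def proj(c,X):
    i=C[c];K=np.array([[i['fx'],0,i['cx']],[0,i['fy'],i['cy']],[0,0,1]])
    return cv2.projectPoints(np.atleast_2d(X).astype(float),cv2.Rodrigues(np.array(i['R']))[0],np.array(i['t'],float),K,np.array(i['dist'],float))[0][:,0]
def press2w(p,X):
    X=np.atleast_2d(X);c,s=np.cos(p[2]),np.sin(p[2])
    return np.c_[p[0]+c*X[:,0]-s*X[:,1],p[1]+s*X[:,0]+c*X[:,1],X[:,2]]
E
python3 - <<'E'
from h import *
T=[((45,0,123),(211,214)),((-165,50,14),(718,383)),((-165,-50,14),(733,160)),((110,50,14),(98,368)),((-25,0,98),(392,230)),((45,0,118),(212,211))]
S=[((45,0,123),(190,97)),((-165,50,14),(378,548)),((-165,-50,14),(526,458)),((110,50,14),(38,250))]
obs=[("top",np.array(X)/1e3,np.array(u)/6.8+[169.6,107.6]) for X,u in T]+[("scene",np.array(X)/1e3,np.array(u)/6.5+[221.6,149.6]) for X,u in S]
f=lambda p:np.concatenate([(proj(c,press2w(p,X))[0]-u) for c,X,u in obs])
r=least_squares(f,[0.6,0.1,1.57],loss='soft_l1',f_scale=.7)
print(r.x[:2],np.degrees(r.x[2]));print(r.fun.reshape(-1,2).round(2))
p=r.x;np.save("press.npy",p)
for n,X in dict(handle=(-2,0,168),wheelaxis=(45,0,115),finNow=(-152,0,65)).items():print(n,press2w(p,np.array(X)/1e3).round(4),[(proj(c,press2w(p,np.array(X)/1e3))[0]-o)*s for c,o,s in(("top",np.array([169.6,107.6]),6.8),("scene",np.array([221.6,149.6]),6.5))])
# carrier front/back along press x (top view), top z=.028
for u in((443,265),(735,270)):
    g=least_squares(lambda q:proj("top",press2w(p,[[q[0],q[1],.028]]))[0]-(np.array(u)/6.8+[169.6,107.6]),[-.1,0]);print("carrier edge",g.x.round(4))
# fin top: scene edges
for u in((418,377),(470,432)):
    g=least_squares(lambda q:proj("scene",press2w(p,[[q[0],q[1],.065]]))[0]-(np.array(u)/6.5+[221.6,149.6]),[-.1,0]);print("fin top corner",g.x.round(4))
s=robot.sense();print(s['clock'],s['tcp_pos'],s['orientation'])
E
```

```text
[0.58251929 0.12315811] 88.95704763320374
[[ 0.18 -0.29]
 [ 0.25  0.62]
 [-0.96  0.18]
 [-0.92 -0.27]
 [ 0.04 -0.13]
 [ 0.28  0.49]
 [ 0.09  1.07]
 [ 0.41 -0.02]
 [ 1.39 -0.07]
 [-0.9  -1.15]]
handle [[0.5825 0.1212 0.168 ]] [array([320.32089042, 194.25741792]), array([255.43944292,  77.68756793])]
wheelaxis [[0.5833 0.1682 0.115 ]] [array([214.85363167, 215.70217643]), array([190.07771956, 116.7032344 ])]
finNow [[ 0.5798 -0.0288  0.065 ]] [array([699.93236982, 253.30262145]), array([450.21562052, 409.61828248])]
carrier edge [-0.0427  0.0025]
carrier edge [-0.1693  0.0004]
fin top corner [-0.1263 -0.0029]
fin top corner [-0.1686  0.0028]
1.0 [0.25756859 0.56946437 0.29225138] [ 1.79995684e+02 -2.08910577e-03  1.55657921e+02]
```

The press fits at (0.5825, 0.123) with a yaw of about 89°. The carrier's fin is near (0.580, -0.028). I'll travel there high up.

Request:
move_arm(moves=[{"dx": -0.3,"dy": -0.23,"dz": 0,"roll": 0,"grip": 0},{"dx": -0.6,"dy": -0.46,"dz": 0,"roll": 0,"grip": 0},{"dx": -0.9,"dy": -0.69,"dz": 0,"roll": 0,"grip": 0},{"dx": -0.9,"dy": -0.69,"dz": 0,"roll": 0,"grip": 0}])

```text
clock: 1.4
tcp_pos: [0.3126, 0.4668, 0.2925]
orientation: [-180.0, 0.0, 155.5]
force: [-0.2, 1.3, 0.2]
width: 0.0948
gripper_force: 0.0
```

Request:
move_arm(moves=[{"dx": -0.3,"dy": -0.23,"dz": 0,"roll": 0,"grip": 0},{"dx": -0.6,"dy": -0.46,"dz": 0,"roll": 0,"grip": 0},{"dx": -0.9,"dy": -0.69,"dz": 0,"roll": 0,"grip": 0},{"dx": -0.9,"dy": -0.69,"dz": 0,"roll": 0,"grip": 0}])

```text
clock: 1.8
tcp_pos: [0.366, 0.3673, 0.2924]
orientation: [-180.0, 0.0, 155.5]
force: [0.7, 0.1, 0.4]
width: 0.0953
gripper_force: 0.0
```

Request:
move_arm(moves=[{"dx": -0.3,"dy": -0.23,"dz": 0,"roll": 0,"grip": 0},{"dx": -0.6,"dy": -0.46,"dz": 0,"roll": 0,"grip": 0},{"dx": -0.9,"dy": -0.69,"dz": 0,"roll": 0,"grip": 0},{"dx": -0.9,"dy": -0.69,"dz": 0,"roll": 0,"grip": 0}])

```text
clock: 2.2
tcp_pos: [0.4197, 0.2678, 0.2924]
orientation: [180.0, 0.0, 155.5]
force: [-0.1, 0.2, -0.0]
width: 0.0952
gripper_force: 0.0
```

Request:
move_arm(moves=[{"dx": -0.3,"dy": -0.23,"dz": 0,"roll": 0,"grip": 0},{"dx": -0.6,"dy": -0.46,"dz": 0,"roll": 0,"grip": 0},{"dx": -0.9,"dy": -0.69,"dz": 0,"roll": 0,"grip": 0},{"dx": -0.9,"dy": -0.69,"dz": 0,"roll": 0,"grip": 0}])

```text
clock: 2.6
tcp_pos: [0.4734, 0.1681, 0.2922]
orientation: [180.0, 0.0, 155.5]
force: [-0.2, 0.4, 0.2]
width: 0.0951
gripper_force: 0.0
```

Request:
move_arm(moves=[{"dx": -0.3,"dy": -0.23,"dz": 0,"roll": 0,"grip": 0},{"dx": -0.6,"dy": -0.46,"dz": 0,"roll": 0,"grip": 0},{"dx": -0.9,"dy": -0.69,"dz": 0,"roll": 0,"grip": 0},{"dx": -0.9,"dy": -0.69,"dz": 0,"roll": 0,"grip": 0}])

```text
clock: 3.0
tcp_pos: [0.5271, 0.0683, 0.2921]
orientation: [180.0, 0.0, 155.5]
force: [-0.9, 0.5, 0.2]
width: 0.0948
gripper_force: 0.0
```

Request:
move_arm(moves=[{"dx": -0.3,"dy": -0.23,"dz": 0,"roll": 0.09,"grip": 0},{"dx": -0.6,"dy": -0.46,"dz": 0,"roll": 0.18,"grip": 0},{"dx": -0.9,"dy": -0.68,"dz": 0,"roll": 0.27,"grip": 0},{"dx": -0.9,"dy": -0.68,"dz": 0,"roll": 0.36,"grip": 0},{"dx": -0.9,"dy": -0.68,"dz": 0,"roll": 0.45,"grip": 0},{"dx": -0.9,"dy": -0.68,"dz": 0,"roll": 0.54,"grip": 0},{"dx": -0.9,"dy": -0.68,"dz": 0,"roll": 0.63,"grip": 0},{"dx": -0.9,"dy": -0.68,"dz": 0,"roll": 0.72,"grip": 0},{"dx": -0.9,"dy": -0.68,"dz": 0,"roll": 0.739,"grip": 0},{"dx": -0.9,"dy": -0.68,"dz": 0,"roll": 0.739,"grip": 0}])

```text
clock: 4.0
tcp_pos: [0.5794, -0.028, 0.2922]
orientation: [180.0, -0.0, 89.3]
force: [0.5, -0.2, -0.2]
width: 0.095
gripper_force: 0.0
```

Request:
move_arm(moves=[{"dx": 0,"dy": 0,"dz": 0.4,"roll": 0,"grip": 0.2},{"dx": 0,"dy": 0,"dz": 0.8,"roll": 0,"grip": 0.4},{"dx": 0,"dy": 0,"dz": 1.0,"roll": 0,"grip": 0.4}])

```text
clock: 4.3
tcp_pos: [0.5785, -0.0285, 0.1895]
orientation: [-179.8, -0.0, 89.4]
force: [-0.5, 0.1, 0.3]
width: 0.0765
gripper_force: 0.0
```

Request:
move_arm(moves=[{"dx": 0,"dy": 0,"dz": 0.35,"roll": 0,"grip": 0.5},{"dx": 0,"dy": 0,"dz": 0.35,"roll": 0,"grip": 0.5},{"dx": 0,"dy": 0,"dz": 0.35,"roll": 0,"grip": 0.5}])

```text
clock: 4.6
tcp_pos: [0.5795, -0.029, 0.1576]
orientation: [-180.0, -0.0, 89.3]
force: [-0.9, 0.6, 0.1]
width: 0.0526
gripper_force: 0.0
```

```bash
python3 - <<'E'
from h import *
a=robot.capture("scene")[140:240,222:312,::-1]; b=robot.capture("top")[108:173,200:290,::-1]
A=cv2.resize(a,None,fx=5,fy=5,interpolation=3);B=cv2.resize(b,None,fx=3.8,fy=3.8,interpolation=3)
o=np.zeros((500,800,3),np.uint8);o[:,:450]=A;o[:B.shape[0],455:455+B.shape[1]]=B
cv2.imwrite("pics/hover.png",o)
E
```

```text
(no output)
```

View pics/hover.png

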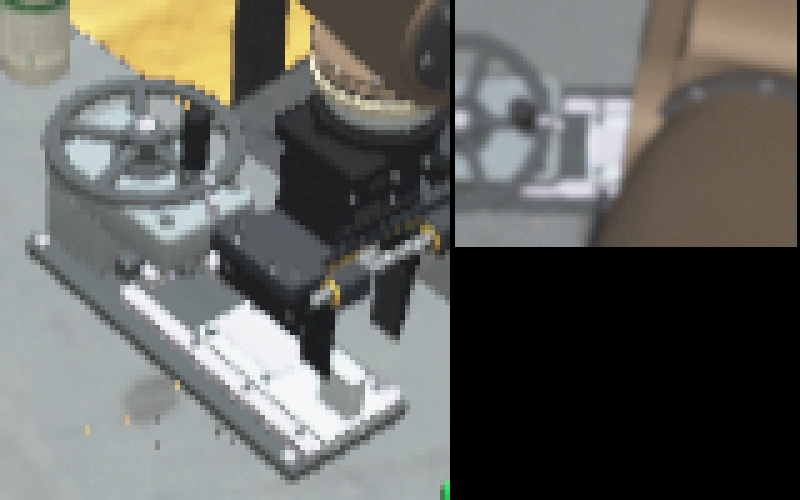

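The fingers straddle the fin: tips at crop (322,378) and (395,335), fin top near (345,370). I'll check numerically how far along the feed direction they're off.

```bash
python3 - <<'E'
from h import *
o=np.array([222,140]);s=5
P=lambda X:((proj("scene",X)[0]-o)*s+2).round()
t=robot.sense()['tcp_pos'];print(t)
for dx in(-.026,.026):
  for dy in(-.01,.01): print("tip inner",P([t[0]+dx,t[1]+dy,t[2]-.078]))
p=np.load("press.npy")
for n in(-.136,-.166):
  for y in(-.007,.007):
    for z in (.065,.028): print("fin",n,y,z,P(press2w(p,[n,y,z])[0]))
E
```

```text
[ 0.57997911 -0.02918737  0.15882547]
tip inner [329. 374.]
tip inner [306. 356.]
tip inner [392. 337.]
tip inner [369. 320.]
fin -0.136 -0.007 0.065 [337. 346.]
fin -0.136 -0.007 0.028 [332. 389.]
fin -0.136 0.007 0.065 [320. 355.]
fin -0.136 0.007 0.028 [315. 398.]
fin -0.166 -0.007 0.065 [370. 373.]
fin -0.166 -0.007 0.028 [365. 416.]
fin -0.166 0.007 0.065 [353. 383.]
fin -0.166 0.007 0.028 [348. 426.]
```

Request:
move_arm(moves=[{"dx": 0,"dy": 0,"dz": 0.25,"roll": 0,"grip": 0.5},{"dx": 0,"dy": 0,"dz": 0.48,"roll": 0,"grip": 0.5},{"dx": 0,"dy": 0,"dz": 0.48,"roll": 0,"grip": 0.5}], grip_force=12)

```text
clock: 5.0
tcp_pos: [0.579, -0.0292, 0.1087]
orientation: [-179.9, -0.0, 89.2]
force: [-0.3, -1.0, -0.1]
width: 0.0477
gripper_force: 0.0
```

Request:
move_arm(moves=[{"dx": 0,"dy": 0,"dz": 0,"roll": 0,"grip": 0.7},{"dx": 0,"dy": 0,"dz": 0,"roll": 0,"grip": 0.8},{"dx": 0,"dy": 0,"dz": 0,"roll": 0,"grip": 0.9},{"dx": 0,"dy": 0,"dz": 0,"roll": 0,"grip": 0.9},{"dx": 0,"dy": 0,"dz": 0,"roll": 0,"grip": 0.9}], grip_force=12)

```text
clock: 5.5
tcp_pos: [0.5795, -0.0294, 0.1097]
orientation: [180.0, 0.0, 89.2]
force: [-1.3, 0.4, 8.2]
width: 0.0141
gripper_force: 12.0
```

Request:
move_arm(moves=[{"dx": 0,"dy": 0,"dz": -0.005,"roll": 0,"grip": 0.9},{"dx": 0.05,"dy": 0,"dz": -0.005,"roll": 0,"grip": 0.9},{"dx": 0.1,"dy": 0,"dz": -0.005,"roll": 0,"grip": 0.9},{"dx": 0.1,"dy": 0,"dz": -0.005,"roll": 0,"grip": 0.9}])

```text
clock: 5.9
tcp_pos: [0.5796, -0.0186, 0.1097]
orientation: [180.0, -0.0, 89.2]
force: [0.2, 1.3, 0.3]
width: 0.0138
gripper_force: 12.0
```

Request:
move_arm(moves=[{"dx": 0.05,"dy": 0,"dz": 0,"roll": 0,"grip": 0.9},{"dx": 0.1,"dy": 0,"dz": 0,"roll": 0,"grip": 0.9},{"dx": 0.15,"dy": 0,"dz": 0,"roll": 0,"grip": 0.9},{"dx": 0.2,"dy": 0,"dz": 0,"roll": 0,"grip": 0.9},{"dx": 0.25,"dy": 0,"dz": 0,"roll": 0,"grip": 0.9},{"dx": 0.28,"dy": 0,"dz": 0,"roll": 0,"grip": 0.9},{"dx": 0.28,"dy": 0,"dz": 0,"roll": 0,"grip": 0.9}])

```text
clock: 6.6
tcp_pos: [0.5799, 0.0093, 0.1098]
orientation: [180.0, -0.0, 89.2]
force: [-0.7, 2.0, 1.3]
width: 0.0139
gripper_force: 12.0
```

Request:
move_arm(moves=[{"dx": 0.01,"dy": 0,"dz": 0,"roll": 0,"grip": 0.9},{"dx": 0.02,"dy": 0,"dz": 0,"roll": 0,"grip": 0.9},{"dx": 0.03,"dy": 0,"dz": 0,"roll": 0,"grip": 0.9},{"dx": 0.04,"dy": 0,"dz": 0,"roll": 0,"grip": 0.9},{"dx": 0.04,"dy": 0,"dz": 0,"roll": 0,"grip": 0.9}])

```text
clock: 7.1
tcp_pos: [0.58, 0.0127, 0.1097]
orientation: [180.0, -0.0, 89.1]
force: [0.8, -0.9, 1.4]
width: 0.0142
gripper_force: 12.0
```

Request:
move_arm(moves=[{"dx": 0.01,"dy": 0,"dz": 0,"roll": 0,"grip": 0.9},{"dx": 0.02,"dy": 0,"dz": 0,"roll": 0,"grip": 0.9},{"dx": 0.03,"dy": 0,"dz": 0,"roll": 0,"grip": 0.9},{"dx": 0.04,"dy": 0,"dz": 0,"roll": 0,"grip": 0.9}], grip_force=7)

```text
clock: 7.5
tcp_pos: [0.5801, 0.0167, 0.1098]
orientation: [180.0, -0.0, 89.2]
force: [0.2, -3.2, 2.4]
width: 0.0141
gripper_force: 7.0
```

Request:
move_arm(moves=[{"dx": 0.005,"dy": 0,"dz": 0,"roll": 0,"grip": 0.9},{"dx": 0.01,"dy": 0,"dz": 0,"roll": 0,"grip": 0.9},{"dx": 0.015,"dy": 0,"dz": 0,"roll": 0,"grip": 0.9},{"dx": 0.02,"dy": 0,"dz": 0,"roll": 0,"grip": 0.9}])

```text
clock: 7.9
tcp_pos: [0.5801, 0.0187, 0.1097]
orientation: [180.0, -0.0, 89.2]
force: [0.8, -2.4, 2.3]
width: 0.0139
gripper_force: 7.0
```

Request:
move_arm(moves=[{"dx": 0.005,"dy": 0,"dz": 0,"roll": 0,"grip": 0.9},{"dx": 0.01,"dy": 0,"dz": 0,"roll": 0,"grip": 0.9}], grip_force=5)

```text
clock: 8.1
tcp_pos: [0.5801, 0.0196, 0.1098]
orientation: [180.0, -0.0, 89.2]
force: [-0.5, -2.6, 1.9]
width: 0.0139
gripper_force: 5.0
```

Request:
move_arm(moves=[{"dx": 0.005,"dy": 0,"dz": 0,"roll": 0,"grip": 0.9},{"dx": 0.01,"dy": 0,"dz": 0,"roll": 0,"grip": 0.9}])

```text
clock: 8.3
tcp_pos: [0.5801, 0.0207, 0.1097]
orientation: [180.0, -0.0, 89.2]
force: [0.6, -2.8, 2.0]
width: 0.0141
gripper_force: 5.0
```

Request:
move_arm(moves=[{"dx": 0.005,"dy": 0,"dz": 0,"roll": 0,"grip": 0.9},{"dx": 0.01,"dy": 0,"dz": 0,"roll": 0,"grip": 0.9}])

```text
clock: 8.5
tcp_pos: [0.5801, 0.0217, 0.1097]
orientation: [180.0, -0.0, 89.2]
force: [-0.3, -1.9, 1.9]
width: 0.0142
gripper_force: 5.0
```

Request:
move_arm(moves=[{"dx": 0.005,"dy": 0,"dz": 0,"roll": 0,"grip": 0.9},{"dx": 0.01,"dy": 0,"dz": 0,"roll": 0,"grip": 0.9}])

```text
clock: 8.7
tcp_pos: [0.5802, 0.0227, 0.1098]
orientation: [180.0, -0.0, 89.2]
force: [0.0, -3.2, 2.6]
width: 0.0139
gripper_force: 5.0
```

Request:
move_arm(moves=[{"dx": 0.005,"dy": 0,"dz": 0,"roll": 0,"grip": 0.9},{"dx": 0.01,"dy": 0,"dz": 0,"roll": 0,"grip": 0.9}])

```text
clock: 8.9
tcp_pos: [0.5802, 0.0237, 0.1097]
orientation: [180.0, -0.0, 89.2]
force: [0.3, -2.6, 2.1]
width: 0.0138
gripper_force: 5.0
```

Request:
move_arm(moves=[{"dx": 0.005,"dy": 0,"dz": 0,"roll": 0,"grip": 0.9},{"dx": 0.01,"dy": 0,"dz": 0,"roll": 0,"grip": 0.9}])

```text
clock: 9.1
tcp_pos: [0.5802, 0.0246, 0.1098]
orientation: [180.0, -0.0, 89.2]
force: [-0.4, -2.8, 3.0]
width: 0.0142
gripper_force: 5.0
```

Request:
move_arm(moves=[{"dx": 0.005,"dy": 0,"dz": 0,"roll": 0,"grip": 0.9},{"dx": 0.01,"dy": 0,"dz": 0,"roll": 0,"grip": 0.9}])

```text
clock: 9.3
tcp_pos: [0.5802, 0.0257, 0.1098]
orientation: [180.0, -0.0, 89.2]
force: [-0.2, -3.6, 4.2]
width: 0.0143
gripper_force: 5.0
```

Request:
move_arm(moves=[{"dx": 0.005,"dy": 0,"dz": 0,"roll": 0,"grip": 0.9},{"dx": 0.01,"dy": 0,"dz": 0,"roll": 0,"grip": 0.9}])

```text
clock: 9.5
tcp_pos: [0.5802, 0.0266, 0.1097]
orientation: [180.0, -0.0, 89.1]
force: [-0.3, -3.5, 3.4]
width: 0.0138
gripper_force: 5.0
```

Request:
move_arm(moves=[{"dx": 0.005,"dy": 0,"dz": 0,"roll": 0,"grip": 0.9},{"dx": 0.01,"dy": 0,"dz": 0,"roll": 0,"grip": 0.9}])

```text
clock: 9.7
tcp_pos: [0.5802, 0.0277, 0.1098]
orientation: [180.0, -0.0, 89.2]
force: [0.2, -3.5, 2.7]
width: 0.014
gripper_force: 5.0
```

Request:
move_arm(moves=[{"dx": 0,"dy": 0,"dz": 0,"roll": 0,"grip": 0.9},{"dx": 0.005,"dy": 0,"dz": 0,"roll": 0,"grip": 0.9},{"dx": 0.005,"dy": 0,"dz": 0,"roll": 0,"grip": 0.9}], grip_force=10)

```text
clock: 10.0
tcp_pos: [0.5802, 0.0282, 0.1098]
orientation: [180.0, -0.0, 89.1]
force: [-0.6, -2.1, 3.4]
width: 0.014
gripper_force: 10.0
```

Request:
move_arm(moves=[{"dx": 0.005,"dy": 0,"dz": 0,"roll": 0,"grip": 0.9},{"dx": 0.005,"dy": 0,"dz": 0,"roll": 0,"grip": 0.9}])

```text
clock: 10.2
tcp_pos: [0.5802, 0.0286, 0.1097]
orientation: [180.0, -0.0, 89.2]
force: [0.2, -3.0, 2.4]
width: 0.014
gripper_force: 10.0
```

Request:
move_arm(moves=[{"dx": 0.005,"dy": 0,"dz": 0,"roll": 0,"grip": 0.9},{"dx": 0.01,"dy": 0,"dz": 0,"roll": 0,"grip": 0.9}], grip_force=8)

```text
clock: 10.4
tcp_pos: [0.5803, 0.029, 0.1097]
orientation: [-180.0, 0.0, 89.2]
force: [-0.2, -10.4, 3.2]
width: 0.014
gripper_force: 8.0
```

Request:
move_arm(moves=[{"dx": 0.005,"dy": 0,"dz": 0,"roll": 0,"grip": 0.9},{"dx": 0.01,"dy": 0,"dz": 0,"roll": 0,"grip": 0.9}])

```text
clock: 10.6
tcp_pos: [0.5803, 0.0299, 0.1097]
orientation: [-180.0, 0.0, 89.2]
force: [-0.3, -10.1, 1.4]
width: 0.0141
gripper_force: 8.0
```

The stop is felt at 10 N, and the pads slipped on the fin there, so the force stayed under 15 N. Next I release and lift.

Request:
move_arm(moves=[{"dx": 0,"dy": 0,"dz": 0,"roll": 0,"grip": 0.75},{"dx": 0,"dy": 0,"dz": 0,"roll": 0,"grip": 0.65},{"dx": 0,"dy": 0,"dz": 0,"roll": 0,"grip": 0.55},{"dx": 0,"dy": 0,"dz": 0,"roll": 0,"grip": 0.55}])

```text
clock: 11.0
tcp_pos: [0.5802, 0.0309, 0.1096]
orientation: [-180.0, -0.0, 89.2]
force: [-0.1, 0.9, 0.7]
width: 0.04
gripper_force: 0.0
```

Request:
move_arm(moves=[{"dx": 0,"dy": 0,"dz": -0.3,"roll": 0,"grip": 0.5},{"dx": 0,"dy": 0,"dz": -0.7,"roll": 0,"grip": 0.5},{"dx": 0,"dy": 0,"dz": -1,"roll": 0,"grip": 0.5}])

```text
clock: 11.3
tcp_pos: [0.5803, 0.0308, 0.2115]
orientation: [180.0, -0.0, 89.2]
force: [0.8, 1.3, -0.2]
width: 0.0473
gripper_force: 0.0
```

Request:
move_arm(moves=[{"dx": -0.5,"dy": 0,"dz": -0.4,"roll": 0,"grip": 0.5},{"dx": -1,"dy": 0,"dz": -0.5,"roll": 0,"grip": 0.5},{"dx": -1,"dy": 0,"dz": -0.5,"roll": 0,"grip": 0.5}])

```text
clock: 11.6
tcp_pos: [0.579, -0.0724, 0.2617]
orientation: [179.8, 0.1, 89.0]
force: [-0.2, 1.1, -0.3]
width: 0.0474
gripper_force: 0.0
```

```bash
python3 - <<'E'
from h import *
a=robot.capture("scene")[140:240,222:312,::-1]; b=robot.capture("top")[108:173,170:290,::-1]
A=cv2.resize(a,None,fx=4.5,fy=4.5,interpolation=3);B=cv2.resize(b,None,fx=3.2,fy=3.2,interpolation=3)
o=np.zeros((450,800,3),np.uint8);o[:,:405]=A;o[:B.shape[0],410:410+B.shape[1]]=B
cv2.imwrite("pics/home.png",o)
p=np.load("press.npy")
P=lambda X:((proj("scene",press2w(p,np.array(X)/1e3))[0]-[222,140])*4.5+2).round()
print("handle top/mid",P((-2,0,168)),P((-2,0,151)),"hub",P((45,0,121)),"fin rear top",P((-107.5,0,65)))
E
```

```text
handle top/mid [177.  99.] [176. 119.] hub [132. 119.] fin rear top [268. 293.]
```

View pics/home.png

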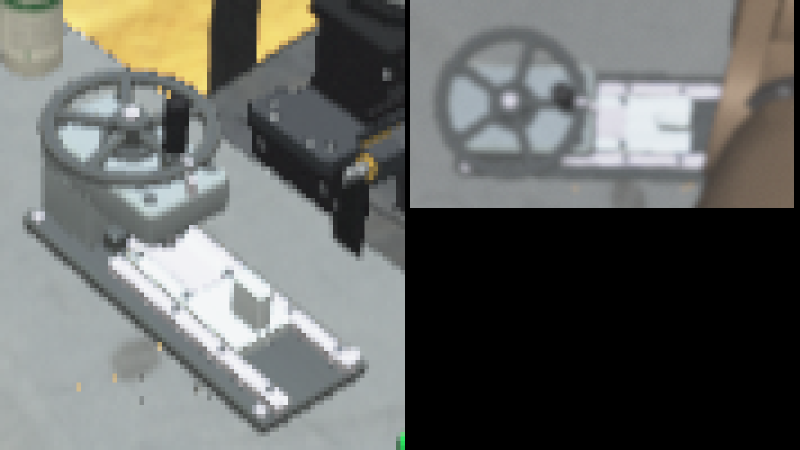

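The carrier is under the head and still home, and the handle at (176,97)–(172,155) matches the prediction (177,99). I'll go over the handle.

Request:
move_arm(moves=[{"dx": 0.4,"dy": 0,"dz": 0,"roll": 0,"grip": 0.4},{"dx": 0.8,"dy": 0,"dz": 0,"roll": 0,"grip": 0.3},{"dx": 1,"dy": 0,"dz": 0,"roll": 0,"grip": 0.3}])

```text
clock: 12.0
tcp_pos: [0.5795, 0.0343, 0.2587]
orientation: [-179.9, -0.0, 89.2]
force: [-0.3, -0.1, 0.5]
width: 0.0646
gripper_force: 0.0
```

Request:
move_arm(moves=[{"dx": 0.4,"dy": 0,"dz": 0,"roll": 0,"grip": 0.3},{"dx": 0.8,"dy": 0,"dz": 0,"roll": 0,"grip": 0.3},{"dx": 0.93,"dy": 0,"dz": 0,"roll": 0,"grip": 0.3},{"dx": 0.93,"dy": 0,"dz": 0,"roll": 0,"grip": 0.3},{"dx": 0.93,"dy": 0,"dz": 0,"roll": 0,"grip": 0.3}])

```text
clock: 12.5
tcp_pos: [0.5813, 0.1237, 0.2592]
orientation: [-179.9, 0.0, 89.2]
force: [0.5, -0.4, -0.4]
width: 0.0668
gripper_force: 0.0
```

```bash
python3 - <<'E'
from h import *
a=robot.capture("scene")[120:200,222:302,::-1]
cv2.imwrite("pics/hh.png",cv2.resize(a,None,fx=7,fy=7,interpolation=3))
t=robot.sense()['tcp_pos'];print(t)
for dx in(-.033,.033):
  for dy in(-.01,.01): print("tip inner",((proj("scene",[t[0]+dx,t[1]+dy,t[2]-.078])[0]-[222,120])*7+3).round())
E
```

```text
[0.58146418 0.12302942 0.25932312]
tip inner [229. 308.]
tip inner [200. 285.]
tip inner [344. 252.]
tip inner [314. 230.]
```

View pics/hh.png

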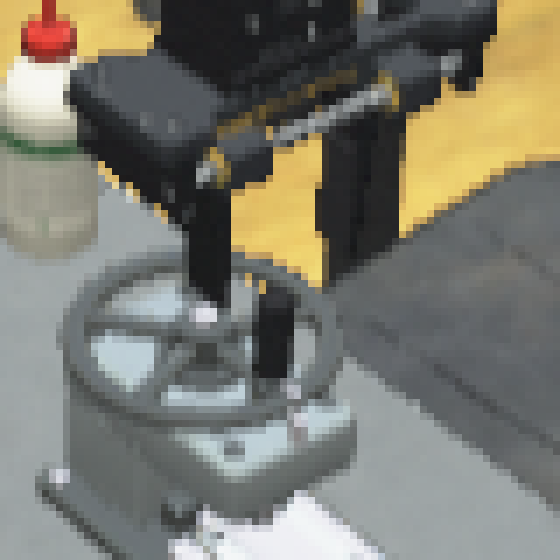

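The handle top at (275,290) falls right between the fingertips once they are lowered. Next I descend and grip.

Request:
move_arm(moves=[{"dx": 0,"dy": 0,"dz": 0.25,"roll": 0,"grip": 0.3},{"dx": 0,"dy": 0,"dz": 0.47,"roll": 0,"grip": 0.3},{"dx": 0,"dy": 0,"dz": 0.47,"roll": 0,"grip": 0.5},{"dx": 0,"dy": 0,"dz": 0.47,"roll": 0,"grip": 0.6}], grip_force=4)

```text
clock: 12.95
tcp_pos: [0.5819, 0.1227, 0.213]
orientation: [-180.0, -0.0, 89.1]
force: [0.4, 0.1, -0.2]
width: 0.0556
gripper_force: 0.0
```

Request:
move_arm(moves=[{"dx": 0,"dy": 0,"dz": 0,"roll": 0,"grip": 0.7},{"dx": 0,"dy": 0,"dz": 0,"roll": 0,"grip": 0.75},{"dx": 0,"dy": 0,"dz": 0,"roll": 0,"grip": 0.8},{"dx": 0,"dy": 0,"dz": 0,"roll": 0,"grip": 0.85},{"dx": 0,"dy": 0,"dz": 0,"roll": 0,"grip": 0.9}])

```text
clock: 13.45
tcp_pos: [0.5818, 0.1237, 0.213]
orientation: [180.0, -0.0, 89.2]
force: [-1.0, -1.2, 2.5]
width: 0.0177
gripper_force: 4.0
```

Request:
move_arm(moves=[{"dx": 0,"dy": 0,"dz": 0,"roll": 0,"grip": 0.9},{"dx": 0,"dy": 0,"dz": 0,"roll": 0,"grip": 0.9},{"dx": 0.0006,"dy": -0.0246,"dz": 0,"roll": 0,"grip": 0.9},{"dx": 0.0026,"dy": -0.0491,"dz": 0,"roll": 0,"grip": 0.9},{"dx": 0.0103,"dy": -0.0977,"dz": 0,"roll": 0,"grip": 0.9},{"dx": 0.023,"dy": -0.1452,"dz": 0,"roll": 0,"grip": 0.9},{"dx": 0.0407,"dy": -0.1912,"dz": 0,"roll": 0,"grip": 0.9},{"dx": 0.063,"dy": -0.235,"dz": 0,"roll": 0,"grip": 0.9},{"dx": 0.063,"dy": -0.235,"dz": 0,"roll": 0,"grip": 0.9}], grip_force=20)

```text
clock: 14.35
tcp_pos: [0.5574, 0.1305, 0.213]
orientation: [-180.0, -0.0, 89.2]
force: [0.0, -0.7, 6.7]
width: 0.0176
gripper_force: 20.0
```

Request:
move_arm(moves=[{"dx": 0.0268,"dy": -0.0413,"dz": -0.003,"roll": 0,"grip": 0.9},{"dx": 0.0578,"dy": -0.0795,"dz": -0.003,"roll": 0,"grip": 0.9},{"dx": 0.0925,"dy": -0.1143,"dz": -0.003,"roll": 0,"grip": 0.9},{"dx": 0.1308,"dy": -0.1452,"dz": -0.003,"roll": 0,"grip": 0.9},{"dx": 0.172,"dy": -0.172,"dz": -0.003,"roll": 0,"grip": 0.9},{"dx": 0.2159,"dy": -0.1943,"dz": -0.003,"roll": 0,"grip": 0.9},{"dx": 0.2159,"dy": -0.1943,"dz": -0.003,"roll": 0,"grip": 0.9}])

```text
clock: 15.05
tcp_pos: [0.5386, 0.1524, 0.213]
orientation: [-180.0, 0.0, 89.2]
force: [1.8, -1.1, 4.8]
width: 0.0175
gripper_force: 20.0
```

Request:
move_arm(moves=[{"dx": 0.0459,"dy": -0.0177,"dz": 0,"roll": 0,"grip": 0.9},{"dx": 0.0934,"dy": -0.0304,"dz": 0,"roll": 0,"grip": 0.9},{"dx": 0.142,"dy": -0.0381,"dz": 0,"roll": 0,"grip": 0.9},{"dx": 0.1911,"dy": -0.0407,"dz": 0,"roll": 0,"grip": 0.9},{"dx": 0.2403,"dy": -0.0381,"dz": 0,"roll": 0,"grip": 0.9},{"dx": 0.2889,"dy": -0.0304,"dz": 0,"roll": 0,"grip": 0.9},{"dx": 0.3364,"dy": -0.0177,"dz": 0,"roll": 0,"grip": 0.9},{"dx": 0.3364,"dy": -0.0177,"dz": 0,"roll": 0,"grip": 0.9}])

```text
clock: 15.85
tcp_pos: [0.5374, 0.1858, 0.213]
orientation: [-179.9, 0.0, 89.2]
force: [0.2, -1.9, 5.7]
width: 0.0174
gripper_force: 20.0
```

Request:
move_arm(moves=[{"dx": 0.0459,"dy": 0.0177,"dz": 0,"roll": 0,"grip": 0.9},{"dx": 0.0898,"dy": 0.04,"dz": 0,"roll": 0,"grip": 0.9},{"dx": 0.131,"dy": 0.0668,"dz": 0,"roll": 0,"grip": 0.9},{"dx": 0.1692,"dy": 0.0978,"dz": 0,"roll": 0,"grip": 0.9},{"dx": 0.204,"dy": 0.1325,"dz": 0,"roll": 0,"grip": 0.9},{"dx": 0.235,"dy": 0.1707,"dz": 0,"roll": 0,"grip": 0.9},{"dx": 0.2618,"dy": 0.212,"dz": 0,"roll": 0,"grip": 0.9},{"dx": 0.2841,"dy": 0.2559,"dz": 0,"roll": 0,"grip": 0.9},{"dx": 0.3018,"dy": 0.3018,"dz": 0,"roll": 0,"grip": 0.9},{"dx": 0.3145,"dy": 0.3493,"dz": 0,"roll": 0,"grip": 0.9},{"dx": 0.3222,"dy": 0.3979,"dz": 0,"roll": 0,"grip": 0.9},{"dx": 0.3248,"dy": 0.447,"dz": 0,"roll": 0,"grip": 0.9}])

```text
clock: 17.05
tcp_pos: [0.5821, 0.2177, 0.213]
orientation: [-179.9, 0.0, 89.2]
force: [-2.3, -1.0, 7.4]
width: 0.0175
gripper_force: 20.0
```

Request:
move_arm(moves=[{"dx": -0.0026,"dy": 0.0491,"dz": 0,"roll": 0,"grip": 0.9},{"dx": -0.0103,"dy": 0.0977,"dz": 0,"roll": 0,"grip": 0.9},{"dx": -0.023,"dy": 0.1452,"dz": 0,"roll": 0,"grip": 0.9},{"dx": -0.0407,"dy": 0.1912,"dz": 0,"roll": 0,"grip": 0.9},{"dx": -0.063,"dy": 0.235,"dz": 0,"roll": 0,"grip": 0.9},{"dx": -0.0898,"dy": 0.2763,"dz": 0,"roll": 0,"grip": 0.9},{"dx": -0.1207,"dy": 0.3145,"dz": 0,"roll": 0,"grip": 0.9},{"dx": -0.1555,"dy": 0.3493,"dz": 0,"roll": 0,"grip": 0.9},{"dx": -0.1937,"dy": 0.3802,"dz": 0,"roll": 0,"grip": 0.9},{"dx": -0.235,"dy": 0.407,"dz": 0,"roll": 0,"grip": 0.9},{"dx": -0.2788,"dy": 0.4294,"dz": 0,"roll": 0,"grip": 0.9},{"dx": -0.3248,"dy": 0.447,"dz": 0,"roll": 0,"grip": 0.9}])

```text
clock: 18.25
tcp_pos: [0.6269, 0.1843, 0.2131]
orientation: [-180.0, -0.0, 89.2]
force: [-0.5, -1.4, 5.7]
width: 0.0174
gripper_force: 20.0
```

Request:
move_arm(moves=[{"dx": -0.0475,"dy": 0.0127,"dz": 0,"roll": 0,"grip": 0.9},{"dx": -0.0961,"dy": 0.0204,"dz": 0,"roll": 0,"grip": 0.9},{"dx": -0.1452,"dy": 0.023,"dz": 0,"roll": 0,"grip": 0.9},{"dx": -0.1943,"dy": 0.0204,"dz": 0,"roll": 0,"grip": 0.9},{"dx": -0.2429,"dy": 0.0127,"dz": 0,"roll": 0,"grip": 0.9},{"dx": -0.2905,"dy": 0,"dz": 0,"roll": 0,"grip": 0.9},{"dx": -0.3364,"dy": -0.0177,"dz": 0,"roll": 0,"grip": 0.9},{"dx": -0.3802,"dy": -0.04,"dz": 0,"roll": 0,"grip": 0.9},{"dx": -0.4215,"dy": -0.0668,"dz": 0,"roll": 0,"grip": 0.9},{"dx": -0.4597,"dy": -0.0978,"dz": 0,"roll": 0,"grip": 0.9},{"dx": -0.4945,"dy": -0.1325,"dz": 0,"roll": 0,"grip": 0.9},{"dx": -0.5255,"dy": -0.1707,"dz": 0,"roll": 0,"grip": 0.9}])

```text
clock: 19.45
tcp_pos: [0.6089, 0.1321, 0.213]
orientation: [-180.0, -0.0, 89.1]
force: [-0.0, 0.5, 5.3]
width: 0.0177
gripper_force: 20.0
```

Request:
move_arm(moves=[{"dx": -0.0268,"dy": -0.0413,"dz": 0,"roll": 0,"grip": 0.9},{"dx": -0.0491,"dy": -0.0851,"dz": 0,"roll": 0,"grip": 0.9},{"dx": -0.0668,"dy": -0.131,"dz": 0,"roll": 0,"grip": 0.9},{"dx": -0.0795,"dy": -0.1786,"dz": 0,"roll": 0,"grip": 0.9},{"dx": -0.0872,"dy": -0.2271,"dz": 0,"roll": 0,"grip": 0.9},{"dx": -0.0892,"dy": -0.2517,"dz": 0,"roll": 0,"grip": 0.9},{"dx": -0.0898,"dy": -0.275,"dz": 0,"roll": 0,"grip": 0.9},{"dx": -0.0898,"dy": -0.275,"dz": 0,"roll": 0,"grip": 0.9},{"dx": -0.0898,"dy": -0.275,"dz": 0,"roll": 0,"grip": 0.9},{"dx": -0.0898,"dy": -0.275,"dz": 0,"roll": 0,"grip": 0.9}])

```text
clock: 20.45
tcp_pos: [0.5815, 0.1236, 0.213]
orientation: [-179.9, 0.0, 89.2]
force: [-2.1, 0.5, 5.3]
width: 0.0175
gripper_force: 20.0
```

Request:
move_arm(moves=[{"dx": 0,"dy": 0,"dz": 0,"roll": 0,"grip": 0.9},{"dx": 0,"dy": 0,"dz": 0,"roll": 0,"grip": 0.75},{"dx": 0,"dy": 0,"dz": 0,"roll": 0,"grip": 0.65},{"dx": 0,"dy": 0,"dz": 0,"roll": 0,"grip": 0.5},{"dx": 0,"dy": 0,"dz": 0,"roll": 0,"grip": 0.5},{"dx": 0,"dy": 0,"dz": -0.3,"roll": 0,"grip": 0.4},{"dx": 0,"dy": 0,"dz": -0.7,"roll": 0,"grip": 0.4},{"dx": 0,"dy": 0,"dz": -1,"roll": 0,"grip": 0.4}], grip_force=4)

```text
clock: 21.25
tcp_pos: [0.5818, 0.1236, 0.315]
orientation: [180.0, -0.0, 89.2]
force: [0.2, -0.0, -0.4]
width: 0.0565
gripper_force: 0.0
```

Request:
move_arm(moves=[{"dx": -0.5,"dy": 0,"dz": 0,"roll": 0,"grip": 0.4},{"dx": -1,"dy": 0,"dz": 0,"roll": 0,"grip": 0.4},{"dx": -1,"dy": 0,"dz": 0,"roll": 0,"grip": 0.4}])

```text
clock: 21.55
tcp_pos: [0.5802, 0.0192, 0.3132]
orientation: [180.0, 0.1, 88.9]
force: [-0.2, 0.2, -0.1]
width: 0.0568
gripper_force: 0.0
```

Request:
move_arm(moves=[{"dx": -0.5,"dy": 0,"dz": 0,"roll": 0,"grip": 0.4},{"dx": -1,"dy": 0,"dz": 0,"roll": 0,"grip": 0.4},{"dx": -1,"dy": 0,"dz": 0,"roll": 0,"grip": 0.4}])

```text
clock: 21.85
tcp_pos: [0.5787, -0.0806, 0.3128]
orientation: [-180.0, 0.0, 88.9]
force: [0.3, 0.4, -0.0]
width: 0.0569
gripper_force: 0.0
```

```bash
python3 - <<'E'
from h import *
a=robot.capture("scene")[140:240,222:312,::-1]; b=robot.capture("top")[108:173,170:290,::-1]
A=cv2.resize(a,None,fx=4.5,fy=4.5,interpolation=3);B=cv2.resize(b,None,fx=3.2,fy=3.2,interpolation=3)
o=np.zeros((450,800,3),np.uint8);o[:,:405]=A;o[:B.shape[0],410:410+B.shape[1]]=B
cv2.imwrite("pics/end.png",o)
E
```

```text
(no output)
```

View pics/end.png

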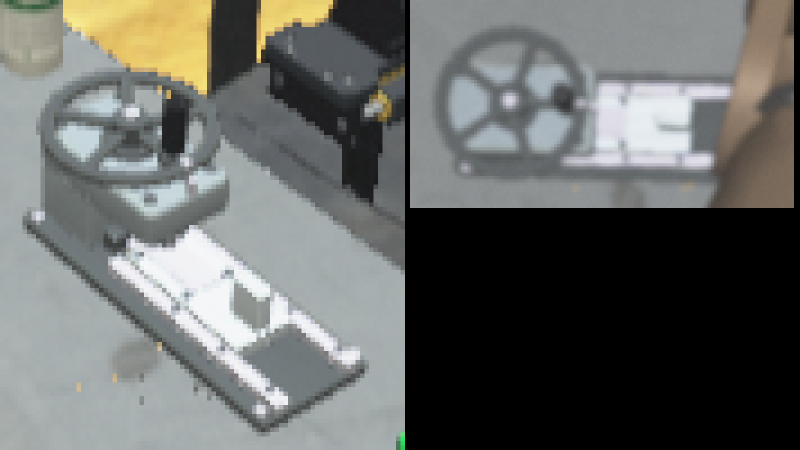

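The picture looks the same as before the turn: handle at (174,125) by the index finger, fin at (250,300), carrier unmoved. I'm handing in.

```bash
python3 -c "
from workcell import robot
print(robot.job_done())"
```

```text
the job is handed in; nothing more can be done
None
```

I slid the carrier home until it met the stop at about 10 N and released it, then turned the flywheel one clockwise revolution back to the index finger, let go and handed the job in at about 22 s; no result came back.

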